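Stand the fallen flux bottle back in its row

TASK

Pull the half-open blue drawer of the bench unit out to its stop. One of the two red-capped bottles in its front lane has fallen over: stand it upright in that lane again, closed up against the other red-capped bottle without knocking the glass together. Leave the two standing bottles where they stand, the jars upright in their rear lane, and the drawer fully out.

Things in the scene. Friction and masses are not known exactly. Their poses are not given: they have to be found in the camera images.
- drawer (a joint): The drawer's slide: 0 = shut, grows as the drawer comes out towards the robot along -x of point lane_mid, 0.18 m = its stop. It starts part-way out, at 0.06. Needs about 3 to 6 N to move and stays where it is left.
- drawer_handle (a point): Middle of the drawer's steel bar handle: a level round bar 11 mm thick, 130 mm long along y of this point (axes as lane_mid), its axis 35 mm in front (-x) of the blue panel's face, 24 mm above the drawer's inner floor and 16 mm below the panel's top. It can be pinched from above with one finger between bar and panel.
- lane_mid (a point): Middle of the front lane on the drawer's inner floor (22 mm above the bench); moves with the drawer. x points into the unit, y along the lane (robot's left), z up. The lane is 406 mm long between side walls 35 mm high, and 54 mm wide between two rails 6 mm wide, 5 mm high.
- flux_fallen: The fallen bottle: amber glass, body 46 mm across, 60 mm to its shoulder, 104 mm tall overall, red screw cap 25 mm across and 20 mm tall; 0.11 to 0.21 kg. Origin: centre of its flat underside; z axis: through the cap. Starts lying in the front lane, cap towards +y of lane_mid (within 3 degrees), axis 23 mm above the floor; it can roll 12 mm to either side until a rail stops it.
- flux_fallen_cap (a point): Centre of the fallen bottle's red cap, 94 mm from its underside along its z axis. Axes as the bottle. The neck below the cap is 21 mm across, 7 mm long.
- flux_standing: The other red-capped bottle, of the same size and shape, standing in the front lane near one of its two ends (which end varies). Origin: centre of its underside.
- cleaner_standing: A bottle of the same size and shape with a white cap, standing near the other end of the front lane. Origin: centre of its underside.
- jar_blue: Bystander: white plastic jar with a blue lid, 47 mm across, 44 mm tall, standing in the rear lane, whose middle line is 74 mm behind (+x of lane_mid) the front lane's. Origin: centre of its underside.
- jar_green: Bystander: white plastic jar with a green lid, 47 mm across, 44 mm tall, standing in the rear lane, whose middle line is 74 mm behind (+x of lane_mid) the front lane's. Origin: centre of its underside.
- panel_top (a point): Middle of the top inner edge of the drawer's low blue front panel, 64 mm in front of the lane's middle and 40 mm above the drawer's inner floor; panel 12 mm thick, 436 mm wide along y. Axes as lane_mid; moves with the drawer.
- unit_edge (a point): Middle of the front edge of the grey unit's flat roof (its top 140 mm above the bench, 8 mm thick, 440 mm wide along y, fixed; open below it). With the drawer at its stop it is 116 mm behind (+x) the lane's middle. An instrument 76 mm tall stands on the roof 162 mm behind this edge.
Mind the look-alikes: they are no part of the job. What is shaped like the flux_standing but turquoise or yellow is not meant.

How it is judged:
By the outcome, as a careful person would: the job done as asked, in the order asked, and still so for the second after the job is handed in, with the robot touching nothing.
It also fails if it takes over 56 s, if anything falls off the work surface, if the arm or the gripper's body presses on something with over 40 N, if the wrist force passes 120 N, or if a joint passes its speed limit or range.

ROBOT

A 6-joint arm with a two-finger parallel gripper is mounted at the origin on the work surface. World frame = base frame: x ahead of the robot, y to its left, z up, the work surface at z = 0. Lengths are in mm, angles in rad, forces in N, time in s.
With the tool pointing down it reaches from about 275 to 850 mm from the base axis. Payload 19 kg.
Tool frame: the origin (TCP) lies at the very end of the fingers, on their centre line; the grasp point (between the pads) lies 19 mm behind it; z points along the fingers, y is the line along which they close (so a half turn about z gives the same grasp; the last joint's range is limited). The gripper opens to 85 mm and grips with 20 to 120 N. Pads are 22 mm wide; open, the fingers measure 114 mm over their backs; the gripper's body (76 mm by 85 mm) begins 54 mm behind the grasp point. The pads swing forward as they close: fully open they stand 13 mm farther back than shut.
Start: joints at [-1.276, 0.15, 1.437, -0, 1.554, -0.134], TCP at [239.045, -522.922, 231.267] pointing down, gripper open.
Joint ranges: [-2.8, 2.8], [-0.68, 2.1], [0.12, 2.68], [-1.39, 4.53], [0.16, 2.79], [-2.81, 2.81]. Speed limits (rad/s): [1.89, 1.89, 2.22, 3.01, 3.01, 3.01].

INTERFACE

Orientations are given as a unit quaternion [x, y, z, w].
In Python, from rig import state, snapshot, r gives the robot as it stands.
- The arm moves only by the tool move_arm, never from a script. Its arguments are lists of equal length, an entry for each row: "slide": the shift along the tool's x, y, z in mm, a list of three; "twist": the turn, a rotation vector about the tool's x, y, z in rad, a list of three; "grip": the finger opening in mm, from 0 to 85.4. A call has 1 to 5 rows; each row shifts and turns the commanded pose from where the row before left it, along the tool's axes as they then stand; what a row does not reach is not made up. A row lasts 1/12 s, in which the tool goes at most 41.7 mm and 7.16 degrees, less where a joint would pass 70% of its speed; a pose out of reach is approached as far as the arm can. A call with a gripper value outside its range is refused whole. The fingers move at their own pace and stop on an object; the grip force is fixed at half the most. Time passes only in rows, so rows that do not move let the fingers close. It gives the time, the measured TCP pose, the force, the opening and the grip force at its end, in the units of the state.
- state(): the state, without advancing time (a new reading comes with each control period).
- snapshot(name): name is "scene" or "top" or "wrist"; returns a dict with "pixels" (480x640x3 uint8, red, green, blue), "range_z" (480x640 float32, mm along the optical axis (not along the pixel's ray), 0 where there is no reading), "fx", "fy", "cx", "cy" (pixels), "k1" (the pictures are not rectified: a ray, as slopes to the right and down, at radius r is drawn at 1 + k1 r^2 times it, then the intrinsics apply), "R" (3x3) and "t" (3): a world point X has camera coordinates R X + t. Camera axes: x right, y down, z forward; pixel columns grow to the right and rows downward; lengths in mm; the calibration is good to about 2 mm. A picture is of the moment at which its call begins.
- r.finish_job(): hands the job in; it is judged then, once.
The state is a dict: "time": time; "qpos": joint angles; "joint_vel": joint speeds; "tau": joint torques, N m; "tcp_pos": TCP position; "eef_rot": TCP orientation; "ft_force": force on the tool from outside, world axes, zero at the start; "torque": the same for the moment, N m; "finger_gap": opening from 0.0 (shut) to 1.0 (fully open); "gripper_force": force on a finger pad.
Only numpy, scipy, OpenCV 4.12 (cv2) and the standard library are available. Lean on these libraries where they do the work, as an engineer would, in place of code of your own. Each camera call takes 0.05 s, during which the arm holds its last target. There are 200 camera calls.

## Working session

There is one attempt and no reset: what is moved stays moved. The work goes in short steps, Python scripts to look and compute and a tool call to move; the robot and the scene stay as the last step left them, time stands still between calls to the robot, and variables do not carry over. Pictures are saved under pics/ and viewed, at most 10 in all, crops included, and the job is handed in when it is done.

Besides the shell and the picture viewer there is one more tool, called after "Request:" by a JSON object that holds its "method" and its "body", one argument or row to a line. move_arm: Moves the arm, as the interface text tells. Its arguments: {"type":"object","properties":{"slide":{"type":"array"},"twist":{"type":"array"},"grip":{"type":"array"}},"required":["slide","twist","grip"]}

```bash
mkdir -p pics; ls; cat > h.py <<'E'
import numpy as np, cv2
from rig import state, snapshot, r
def undist(s,u,v):
    K=np.array([[s['fx'],0,s['cx']],[0,s['fy'],s['cy']],[0,0,1.]])
    p=cv2.undistortPoints(np.array([[[u,v]]],float),K,np.array([s['k1'],0,0,0.]))
    return p[0,0]
def onplane(s,u,v,z):
    R=np.array(s['R']);t=np.array(s['t']);a=undist(s,u,v)
    d=R.T@np.array([a[0],a[1],1]);c=-R.T@t
    return c+d*(z-c[2])/d[2]
def depthpt(s,u,v):
    R=np.array(s['R']);t=np.array(s['t']);a=undist(s,u,v);z=float(s['range_z'][int(v),int(u)])
    return R.T@(np.array([a[0],a[1],1])*z-t)
def save(s,n): cv2.imwrite('pics/'+n,s['pixels'][:,:,::-1])
E
python3 - <<'E'
from h import *
import pickle
for n in ['scene','top']:
    s=snapshot(n); save(s,n+'0.png'); pickle.dump(s,open(n+'.pkl','wb'))
    print(n,s['fx'],s['k1'],-np.array(s['R']).T@s['t'])
st=state();print(st)
E
```

```text
pics
scene 445.8085675687691 -0.05983018165879847 [ 460.72055038 -316.33023915  579.31735827]
top 578.3402121859626 0.05390137550088678 [ 492.29800283   92.35475138 1140.44354623]
{'time': 0.1, 'qpos': array([-1.27601631e+00,  1.50918970e-01,  1.43794588e+00, -4.19424508e-06,
        1.55379577e+00, -1.34003103e-01]), 'joint_vel': array([-0.0003678 ,  0.00049147, -0.00203758,  0.00133095, -0.00071993,
        0.00205602]), 'tau': array([ 5.22445596e-03, -7.14381480e+01, -5.71795821e+01, -7.19049012e-05,
        7.16917013e-03, -1.10228524e-05]), 'tcp_pos': array([ 238.97988874, -522.74613826,  230.75602543]), 'eef_rot': array([ 9.77105876e-01,  2.12752962e-01, -4.49698521e-05, -5.32089839e-04]), 'ft_force': array([0.24580545, 0.05010577, 0.51731068]), 'torque': array([0.00460065, 0.03818284, 0.03272031]), 'gripper_force': 0.0, 'finger_gap': 1.0012377368732372}
```

View pics/top0.png

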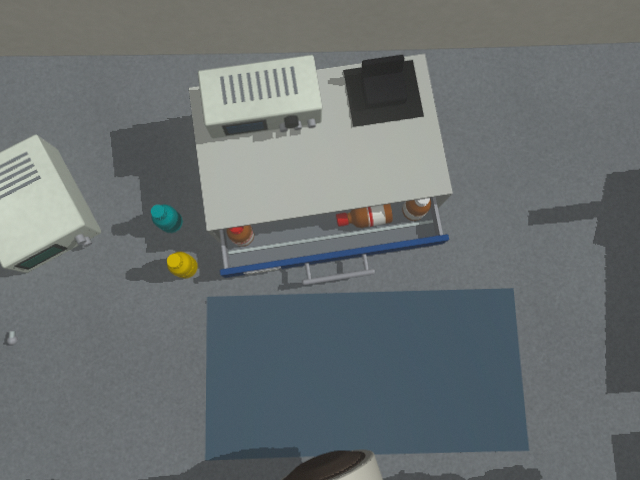

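View pics/scene0.png

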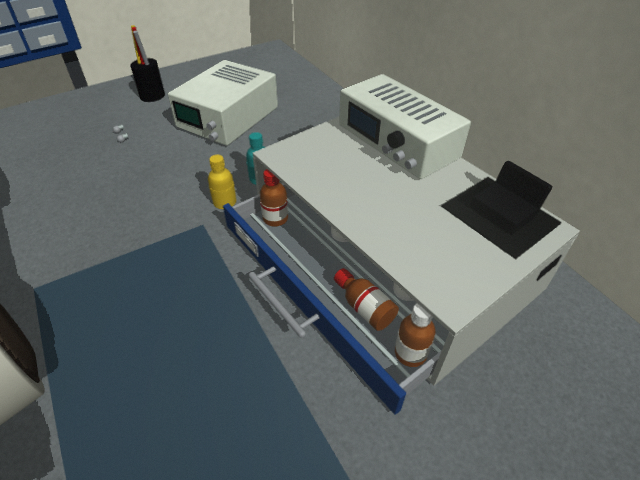

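Candidates in the top view: the red cap at (238,231) is flux_standing. The lying red cap at (343,219), with its base at about (390,214), is flux_fallen. The white cap at (417,205) is the cleaner. Turquoise (165,215) and yellow (181,263) are decoys outside the drawer. The handle bar runs from (304,281) to (374,271). In the scene view, the fallen cap is at (343,277).

```bash
python3 - <<'E'
from h import *
import pickle
s=pickle.load(open('top.pkl','rb'));im=s['pixels'];hsv=cv2.cvtColor(im,cv2.COLOR_RGB2HSV)
crop=im[180:300,190:460,::-1];cv2.imwrite('pics/crop.png',cv2.resize(crop,None,fx=2.9,fy=2.9,interpolation=cv2.INTER_CUBIC))
b=cv2.inRange(hsv,(105,150,60),(125,255,255));b[:220]=0
n,l,stt,c=cv2.connectedComponentsWithStats(b);i=1+stt[1:,4].argmax()
ys,xs=np.where(l==i)
P=[]
for x in range(xs.min()+4,xs.max()-3,4):
    y=ys[xs==x].min(); P.append(onplane(s,x,y-.0,62))
P=np.array(P);k=np.polyfit(P[:,1],P[:,0],1);res=P[:,0]-np.polyval(k,P[:,1])
print('panel inner edge slope dx/dy',k,'res',res.std(),'ends',onplane(s,xs.min(),ys[xs==xs.min()].mean(),62),onplane(s,xs.max(),ys[xs==xs.max()].mean(),62))
for u,v in [(304,281),(374,271),(339,276)]: print('handle',onplane(s,u,v,46),depthpt(s,u,v))
red=cv2.inRange(hsv,(0,190,110),(6,255,255))|cv2.inRange(hsv,(174,190,110),(180,255,255))
n,l,stt,c=cv2.connectedComponentsWithStats(red)
for j in range(1,n):
    if stt[j,4]>15: print('red',c[j],stt[j],onplane(s,*c[j],45),onplane(s,*c[j],126))
for nm,u,v in [('base',390,214),('cleaner cap',422,201)]: print(nm,onplane(s,u,v,45),onplane(s,u,v,126),depthpt(s,u,v))
E
```

```text
panel inner edge slope dx/dy [-1.27957351e-01  6.46934161e+02] res 0.5570142815089115 ends [610.5950204  261.15715458  62.        ] [ 662.07743336 -166.8208102    62.        ]
handle [589.8107849  107.35612509  46.        ] [589.33224955 107.28250718  51.37088487]
handle [605.04045018 -25.92693916  46.        ] [604.73486821 -25.60634339  48.96642681]
handle [597.39100763  40.84960864  46.        ] [597.08295773  41.00058114  49.2080463 ]
base [714.78384419 -62.10530975  45.        ] [698.33265123 -50.68412333 126.        ] [711.5248725  -59.84277941  61.04605254]
cleaner cap [ 738.83037981 -125.51409967   45.        ] [ 720.60112226 -109.40429922  126.        ] [ 720.69838457 -109.49025315  125.56782403]
```

View pics/crop.png

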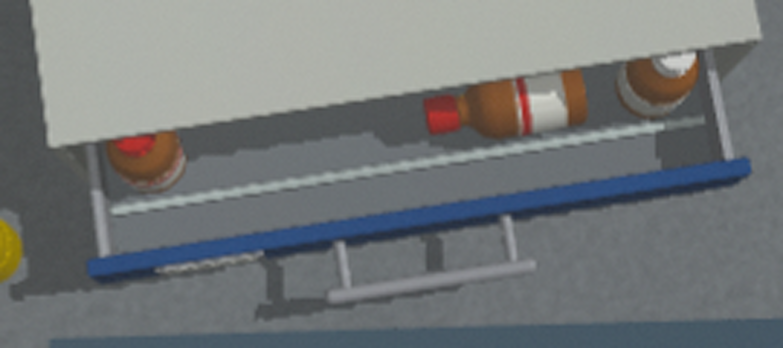

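The close crop confirms it: the lying red-capped bottle is in the lane with its cap to the left, the standing red-capped bottle is at the +y (left) end, and the white-capped one is at the right. Lane yaw is about 0.127 rad and the handle middle is near (596,41,46).

```bash
cat >> h.py <<'E'
from scipy.spatial.transform import Rotation as Ro
YAW=0.127
X=np.array([np.cos(YAW),np.sin(YAW),0]);Y=np.array([-np.sin(YAW),np.cos(YAW),0]);Z=np.array([0,0,1.])
def tool(tilt):  # tool y = lane x, tilt about lane x
    return Ro.from_rotvec(X*tilt)*Ro.from_matrix(np.c_[Y,X,-Z])
def plan(p,tilt,n,cur=None):
    st=state();R0=Ro.from_quat(st['eef_rot']);p0=np.array(st['tcp_pos'])
    w=(R0.inv()*tool(tilt)).as_rotvec()/n;d=(np.array(p)-p0)/n
    S=[np.round((R0*Ro.from_rotvec(w*i)).inv().apply(d),1).tolist() for i in range(n)]
    print('t',round(st['time'],2),'pos',p0.round(1),'twist/row',w.round(4).tolist(),'\n',S)
E
python3 -c "
from h import *
plan([596,41,110],0,19)"
```

```text
t 0.1 pos [ 239.  -522.7  230.8] twist/row [-0.0, -0.0, -0.0668] 
 [[29.4, -19.2, 6.4], [30.6, -17.2, 6.4], [31.7, -15.1, 6.4], [32.7, -12.9, 6.4], [33.4, -10.7, 6.4], [34.1, -8.5, 6.4], [34.6, -6.2, 6.4], [34.9, -3.8, 6.4], [35.1, -1.5, 6.4], [35.1, 0.8, 6.4], [35.0, 3.2, 6.4], [34.7, 5.5, 6.4], [34.2, 7.8, 6.4], [33.6, 10.1, 6.4], [32.9, 12.3, 6.4], [32.0, 14.5, 6.4], [31.0, 16.6, 6.4], [29.8, 18.6, 6.4], [28.5, 20.5, 6.4]]
```

Request:
{"method": "move_arm", "body": {
  "slide": [
    [29.4,-19.2,6.4],
    [30.6,-17.2,6.4],
    [31.7,-15.1,6.4],
    [32.7,-12.9,6.4],
    [33.4,-10.7,6.4]
  ],
  "twist": [
    [0,0,-0.0668],
    [0,0,-0.0668],
    [0,0,-0.0668],
    [0,0,-0.0668],
    [0,0,-0.0668]
  ],
  "grip": [26,26,26,26,26]
}}

```text
time: 0.52
tcp_pos: [333.3, -373.0, 198.7]
eef_rot: [0.928, 0.374, -0.0, -0.0]
ft_force: [1.1, -0.5, 0.3]
finger_gap: 0.308
gripper_force: 0.0
```

Request:
{"method": "move_arm", "body": {
  "slide": [
    [34.1,-8.5,6.4],
    [34.6,-6.2,6.4],
    [34.9,-3.8,6.4],
    [35.1,-1.5,6.4],
    [35.1,0.8,6.4]
  ],
  "twist": [
    [0,0,-0.0668],
    [0,0,-0.0668],
    [0,0,-0.0668],
    [0,0,-0.0668],
    [0,0,-0.0668]
  ],
  "grip": [26,26,26,26,26]
}}

```text
time: 0.93
tcp_pos: [427.4, -224.5, 166.9]
eef_rot: [0.853, 0.523, -0.0, -0.0]
ft_force: [0.4, -0.0, 0.6]
finger_gap: 0.3
gripper_force: 0.0
```

Request:
{"method": "move_arm", "body": {
  "slide": [
    [35,3.2,6.4],
    [34.7,5.5,6.4],
    [34.2,7.8,6.4],
    [33.6,10.1,6.4]
  ],
  "twist": [
    [0,0,-0.0668],
    [0,0,-0.0668],
    [0,0,-0.0668],
    [0,0,-0.0668]
  ],
  "grip": [26,26,26,26]
}}

```text
time: 1.27
tcp_pos: [502.6, -105.8, 141.3]
eef_rot: [0.775, 0.632, -0.0, -0.0]
ft_force: [0.5, -0.5, 0.9]
finger_gap: 0.305
gripper_force: 0.0
```

Request:
{"method": "move_arm", "body": {
  "slide": [
    [32.9,12.3,6.4],
    [32,14.5,6.4],
    [31,16.6,6.4],
    [29.8,18.6,6.4],
    [28.5,20.5,6.4]
  ],
  "twist": [
    [0,0,-0.0668],
    [0,0,-0.0668],
    [0,0,-0.0668],
    [0,0,-0.0668],
    [0,0,-0.0668]
  ],
  "grip": [26,26,26,26,26]
}}

```text
time: 1.68
tcp_pos: [596.5, 42.7, 109.1]
eef_rot: [0.659, 0.752, -0.0, -0.0]
ft_force: [1.0, -0.4, 0.1]
finger_gap: 0.309
gripper_force: 0.0
```

```bash
python3 -c "
from h import *
plan([596,41,28],0,4)
s=snapshot('wrist');save(s,'w1.png')
for p in [[596,41,46],[596-5*-.127,41-5,46]]:
  c=np.array(s['R'])@p+s['t'];print(c, s['fx']*c[0]/c[2]+s['cx'],s['fy']*c[1]/c[2]+s['cy'])
print(state()['finger_gap'])
"
```

```text
t 1.68 pos [596.5  42.7 109.1] twist/row [-0.0001, -0.0, 0.0009] 
 [[-0.4, -0.2, 20.3], [-0.4, -0.2, 20.3], [-0.4, -0.2, 20.3], [-0.4, -0.2, 20.3]]
[ -1.15716298  11.85469813 218.44371053] 312.5791503867964 256.18682917751147
[ -1.17984745  16.66520341 219.94762186] 312.5515046842316 265.0695163425459
0.30258754142406963
```

View pics/w1.png

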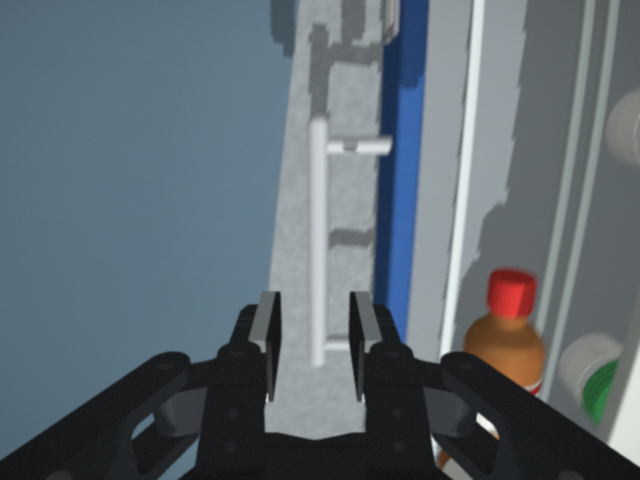

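The bar at u≈318 sits between the fingers (265–365), with its ends at v=117 and 365. The fallen bottle's red cap is at (511,292). Descend and pinch the bar.

Request:
{"method": "move_arm", "body": {
  "slide": [
    [1,0,20],
    [1,0,20],
    [1,0,20],
    [1,0,20],
    [0,0,0]
  ],
  "twist": [
    [0,0,0],
    [0,0,0],
    [0,0,0],
    [0,0,0],
    [0,0,0]
  ],
  "grip": [26,26,26,26,20]
}}

```text
time: 2.15
tcp_pos: [593.3, 45.1, 25.7]
eef_rot: [0.661, 0.751, -0.002, -0.002]
ft_force: [-1.3, 0.0, -1.6]
finger_gap: 0.233
gripper_force: 0.0
```

Request:
{"method": "move_arm", "body": {
  "slide": [
    [0,0,0],
    [0,0,0],
    [0,0,0],
    [0,0,0]
  ],
  "twist": [
    [0,0,0],
    [0,0,0],
    [0,0,0],
    [0,0,0]
  ],
  "grip": [14,8,4,4]
}}

```text
time: 2.48
tcp_pos: [595.6, 44.8, 30.2]
eef_rot: [0.661, 0.751, 0.0, 0.0]
ft_force: [1.0, 0.4, -9.7]
finger_gap: 0.102
gripper_force: 58.5
```

Request:
{"method": "move_arm", "body": {
  "slide": [
    [0,-2,0],
    [0,-4,0],
    [0,-6,0],
    [0,-8,0],
    [0,-8,0]
  ],
  "twist": [
    [0,0,0],
    [0,0,0],
    [0,0,0],
    [0,0,0],
    [0,0,0]
  ],
  "grip": [4,4,4,4,4]
}}

```text
time: 2.9
tcp_pos: [567.2, 41.1, 30.2]
eef_rot: [0.661, 0.751, 0.0, 0.0]
ft_force: [3.8, 0.3, -3.8]
finger_gap: 0.101
gripper_force: 59.4
```

Request:
{"method": "move_arm", "body": {
  "slide": [
    [0,-9,0],
    [0,-9,0],
    [0,-9,0],
    [0,-9,0],
    [0,-9,0]
  ],
  "twist": [
    [0,0,0],
    [0,0,0],
    [0,0,0],
    [0,0,0],
    [0,0,0]
  ],
  "grip": [4,4,4,4,4]
}}

```text
time: 3.32
tcp_pos: [522.5, 35.4, 30.1]
eef_rot: [0.661, 0.751, 0.0, 0.0]
ft_force: [3.9, -0.5, 2.7]
finger_gap: 0.101
gripper_force: 59.9
```

Request:
{"method": "move_arm", "body": {
  "slide": [
    [0,-9,0],
    [0,-8,0],
    [0,-7,0],
    [0,-5,0],
    [0,-4,0]
  ],
  "twist": [
    [0,0,0],
    [0,0,0],
    [0,0,0],
    [0,0,0],
    [0,0,0]
  ],
  "grip": [4,4,4,4,4]
}}

```text
time: 3.73
tcp_pos: [489.9, 31.2, 30.1]
eef_rot: [0.661, 0.751, 0.0, 0.0]
ft_force: [2.8, -0.6, 5.6]
finger_gap: 0.099
gripper_force: 60.4
```

Request:
{"method": "move_arm", "body": {
  "slide": [
    [0,-3,0],
    [0,-3,0],
    [0,-2,0],
    [0,-2,0],
    [0,0,0]
  ],
  "twist": [
    [0,0,0],
    [0,0,0],
    [0,0,0],
    [0,0,0],
    [0,0,0]
  ],
  "grip": [4,4,4,4,4]
}}

```text
time: 4.15
tcp_pos: [480.0, 30.0, 30.1]
eef_rot: [0.661, 0.751, 0.0, 0.0]
ft_force: [-1.3, -2.0, 8.8]
finger_gap: 0.101
gripper_force: 60.8
```

Request:
{"method": "move_arm", "body": {
  "slide": [
    [0,-1.5,0],
    [0,-1.5,0],
    [0,-1,0],
    [0,-1,0]
  ],
  "twist": [
    [0,0,0],
    [0,0,0],
    [0,0,0],
    [0,0,0]
  ],
  "grip": [4,4,4,4]
}}

```text
time: 4.48
tcp_pos: [477.8, 29.6, 30.3]
eef_rot: [0.661, 0.75, 0.002, 0.002]
ft_force: [35.9, 6.3, -20.0]
finger_gap: 0.104
gripper_force: 58.6
```

Request:
{"method": "move_arm", "body": {
  "slide": [
    [0,-0.7,0],
    [0,-0.7,0]
  ],
  "twist": [
    [0,0,0],
    [0,0,0]
  ],
  "grip": [4,4]
}}

```text
time: 4.65
tcp_pos: [477.8, 29.6, 30.3]
eef_rot: [0.661, 0.75, 0.003, 0.003]
ft_force: [47.5, 8.4, -28.0]
finger_gap: 0.101
gripper_force: 58.1
```

At the stop (47 N). Relax, release and go up.

Request:
{"method": "move_arm", "body": {
  "slide": [
    [0,1.5,0],
    [0,1.2,0],
    [0,0,0],
    [0,0,0],
    [0,0,0]
  ],
  "twist": [
    [0,0,0],
    [0,0,0],
    [0,0,0],
    [0,0,0],
    [0,0,0]
  ],
  "grip": [4,4,12,20,26]
}}

```text
time: 5.07
tcp_pos: [476.0, 29.7, 29.4]
eef_rot: [0.661, 0.751, -0.0, -0.001]
ft_force: [-0.3, -0.0, -0.5]
finger_gap: 0.301
gripper_force: 0.0
```

Request:
{"method": "move_arm", "body": {
  "slide": [
    [0,0,-10],
    [0,0,-25],
    [0,0,-40],
    [0,0,-40],
    [0,0,-40]
  ],
  "twist": [
    [0,0,0],
    [0,0,0],
    [0,0,0],
    [0,0,0],
    [0,0,0]
  ],
  "grip": [26,26,26,26,26]
}}

```text
time: 5.48
tcp_pos: [475.8, 29.7, 187.1]
eef_rot: [0.661, 0.751, -0.0, -0.0]
ft_force: [1.0, -0.8, 0.3]
finger_gap: 0.299
gripper_force: 0.0
```

Request:
{"method": "move_arm", "body": {
  "slide": [
    [0,-5,-40],
    [0,-10,-20],
    [0,-10,0],
    [0,0,0]
  ],
  "twist": [
    [0,0,0],
    [0,0,0],
    [0,0,0],
    [0,0,0]
  ],
  "grip": [40,50,50,50]
}}

```text
time: 5.82
tcp_pos: [450.9, 26.4, 246.3]
eef_rot: [0.661, 0.751, 0.001, 0.001]
ft_force: [-0.7, 0.3, -0.4]
finger_gap: 0.582
gripper_force: 0.0
```

```bash
python3 - <<'E'
from h import *
import pickle
o={}
for n in ['top','wrist']:
    s=snapshot(n);o[n]=s
    pickle.dump(s,open(n+'2.pkl','wb'))
t=o['top']['pixels'][190:350,180:480];w=o['wrist']['pixels']
a=cv2.resize(t,(800,427));cv2.imwrite('pics/t2.png',a[:,:,::-1]);save(o['wrist'],'w2.png')
E
```

```text
(no output)
```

View pics/t2.png

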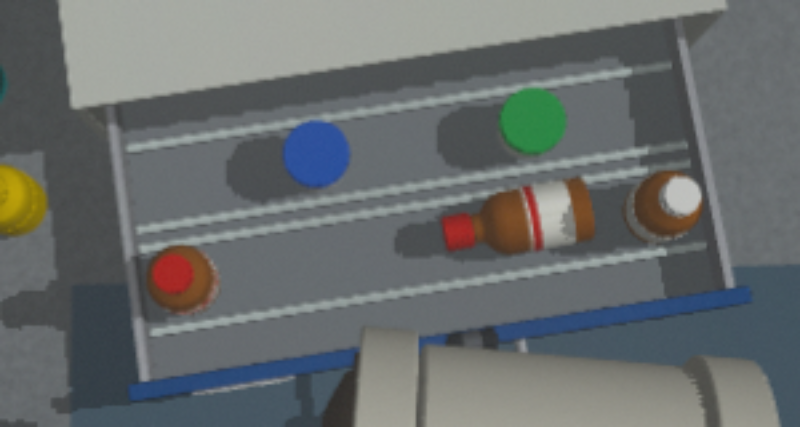

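View pics/w2.png

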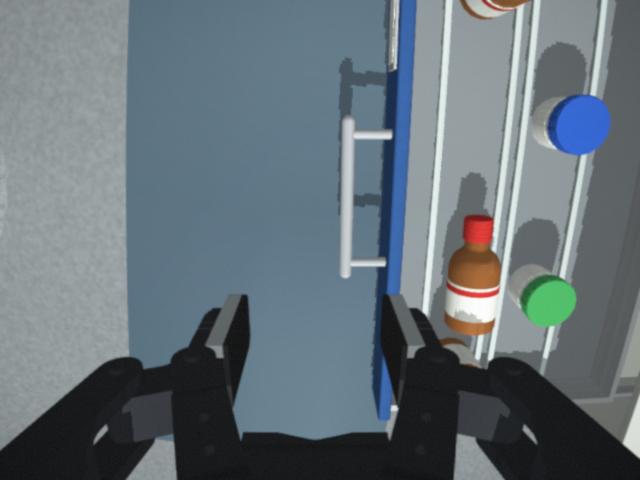

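The top view shows everything upright except the fallen bottle: its cap is at crop (460,231), lying near the rear rail. The standing red cap is at crop (173,273). The wrist view shows the fallen cap at (478,229), and the drawer is fully out.

```bash
cat > m.py <<'E'
from h import *
import pickle,sys
for n in ['top','wrist']:
    s=pickle.load(open(n+'2.pkl','rb'));im=s['pixels'];hsv=cv2.cvtColor(im,cv2.COLOR_RGB2HSV)
    red=cv2.inRange(hsv,(0,200,100),(5,255,255))|cv2.inRange(hsv,(172,200,100),(180,255,255))
    N,l,stt,c=cv2.connectedComponentsWithStats(red)
    for j in range(1,N):
        if stt[j,4]>60:
            ys,xs=np.where(l==j);d=np.median(np.array([depthpt(s,x,y) for x,y in zip(xs,ys)]),0)
            print(n,c[j].round(1),stt[j],'z45',onplane(s,*c[j],45).round(1),'z126',onplane(s,*c[j],126).round(1),'dep',d.round(1))
    if n=='wrist': R=np.array(s['R']);print('camaxes',R.round(2).tolist())
s=pickle.load(open('top2.pkl','rb'))
k=.375
for nm,u,v,z in [('base',587,207,45),('mid',538,217,45),('railfront',400,295,27),('railrear',400,212,27),('railF2',600,265,27),('railR2',600,183,27),('sideL',115,150,57),('sideR',705,150,57),('cleancap',682,195,126)]:
    p=onplane(s,180+u*k,190+v*k,z);print(nm,p.round(1),'lane',(p@X).round(1),(p@Y).round(1))
hsv=cv2.cvtColor(s['pixels'],cv2.COLOR_RGB2HSV)
b=cv2.inRange(hsv,(105,150,60),(125,255,255));b[:300]=0
P=np.array([onplane(s,x,np.where(b[:,x])[0].min(),62) for x in list(range(235,310,3))+list(range(385,455,3)) if b[:,x].any()])
kk=np.polyfit(P[:,1],P[:,0],1);print('panel',kk, (P@X).mean(),(P@X).std())
E
python3 m.py
```

```text
camaxes [[0.99, 0.13, 0.0], [0.12, -0.95, 0.3], [0.04, -0.3, -0.95]]
base [610.2 -76.   45. ] lane 595.7 -152.7
mid [604.  -40.7  45. ] lane 594.0 -116.9
railfront [552.6  58.8  27. ] lane 555.6 -11.6
railrear [612.3  56.9  27. ] lane 614.5 -21.1
railF2 [570.1 -85.8  27. ] lane 554.6 -157.3
railR2 [629.4 -89.2  27. ] lane 613.0 -168.2
sideL [658.8 258.1  57. ] lane 686.2 172.5
sideR [ 647.2 -160.1   57. ] lane 621.8 -240.8
cleancap [ 607.8 -126.8  126. ] lane 586.8 -202.7
panel [-1.26521383e-01  5.26425834e+02] 522.2264573822051 0.713991045831273
```

```bash
sed -i "s/cv2.inRange(hsv,(0,200,100),(5,255,255))|cv2.inRange(hsv,(172,200,100),(180,255,255))/cv2.inRange(hsv,(0,200,90),(3,255,255))|cv2.inRange(hsv,(172,200,90),(180,255,255))/; s/>60:/>30:/" m.py
sed -i "s/'dep',d.round(1))/'dep',d.round(1),'laneXY z45',(onplane(s,*c[j],45)@X).round(1),(onplane(s,*c[j],45)@Y).round(1),'z126',(onplane(s,*c[j],126)@X).round(1),(onplane(s,*c[j],126)@Y).round(1))/" m.py
python3 -c "
from h import *;import pickle
for n,u,v in [('top',352,276),('top',245,292),('wrist',478,229)]:
  s=pickle.load(open(n+'2.pkl','rb'));print(s['pixels'][v,u],cv2.cvtColor(s['pixels'],cv2.COLOR_RGB2HSV)[v,u])
"; python3 m.py | grep -E '^(top|wrist)'
```

```text
[166  43  39] [  1 195 166]
[166  41  36] [  1 200 166]
[220  60  56] [  1 190 220]
```

```bash
sed -i "s/(0,200,90),(3/(0,165,90),(4/; s/(172,200,90)/(172,165,90)/" m.py; python3 m.py | grep -E '^(top|wrist)'
```

```text
top [379.8 271.2] [377 260   6  23  38] z45 [604.4 -37.   45. ] z126 [596.1 -27.4 126. ] dep [601.4 -34.8  65.6] laneXY z45 594.8 -113.2 z126 587.8 -102.7
top [351.6 276.2] [346 270  12  13 121] z45 [596.5  16.8  45. ] z126 [588.8  22.4 126. ] dep [595.5  17.2  55.6] laneXY z45 593.8 -58.8 z126 586.9 -52.3
top [244.3 292.3] [237 285  15  15 175] z45 [571.9 220.1  45. ] z126 [566.  210.7 126. ] dep [566.4 211.  125.4] laneXY z45 595.2 145.9 z126 588.1 137.3
wrist [477.8 229. ] [464 216  29  28 714] z45 [596.9  17.2  45. ] z126 [560.2  37.  126. ] dep [592.7  19.4  54.3] laneXY z45 594.2 -58.5 z126 560.4 -34.2
wrist [472.1 292.7] [448 284  50  13 165] z45 [606.7 -43.2  45. ] z126 [567.8  -9.1 126. ] dep [596.6 -35.8  64.9] laneXY z45 596.4 -119.7 z126 562.0 -80.9
```

```bash
cat >> h.py <<'E'
def lane(x,y,z): return X*x+Y*y+Z*z
E
python3 -c "
from h import *
z=np.array([0,-.479,-.878]);c=np.array([593.5,-62.8,36])
plan(lane(*(c-80*z)),-0.5,5)"
```

```text
t 5.92 pos [451.5  26.5 244.3] twist/row [-0.0001, -0.1001, 0.0] 
 [[1.3, 28.5, 27.6], [4.0, 28.5, 27.3], [6.7, 28.5, 26.8], [9.4, 28.5, 26.0], [11.9, 28.5, 24.9]]
```

Request:
{"method": "move_arm", "body": {
  "slide": [
    [1.3,28.5,27.6],
    [4,28.5,27.3],
    [6.7,28.5,26.8],
    [9.4,28.5,26],
    [11.9,28.5,24.9]
  ],
  "twist": [
    [0,-0.1,0],
    [0,-0.1,0],
    [0,-0.1,0],
    [0,-0.1,0],
    [0,-0.1,0]
  ],
  "grip": [42,42,42,42,42]
}}

```text
time: 6.33
tcp_pos: [593.7, 51.8, 104.6]
eef_rot: [0.639, 0.727, -0.165, 0.188]
ft_force: [-0.1, -1.1, 0.4]
finger_gap: 0.491
gripper_force: 0.0
```

Request:
{"method": "move_arm", "body": {
  "slide": [
    [0,0,0],
    [0,0,0]
  ],
  "twist": [
    [0,0,0],
    [0,0,0]
  ],
  "grip": [42,42]
}}

```text
time: 6.5
tcp_pos: [591.4, 52.0, 100.6]
eef_rot: [0.638, 0.729, -0.167, 0.183]
ft_force: [-0.1, -0.6, 1.2]
finger_gap: 0.487
gripper_force: 0.0
```

```bash
python3 -c "
from h import *
import pickle
plan(lane(593.5,-62.8,36),-.5,4)
s=snapshot('wrist');save(s,'w3.png');pickle.dump(s,open('wrist2.pkl','wb'))
c=np.array(s['R'])@lane(593.5,-58,45)+s['t'];print(s['fx']*c[0]/c[2]+s['cx'],s['fy']*c[1]/c[2]+s['cy'])
"; python3 m.py | grep wrist
```

```text
t 6.5 pos [591.4  52.  100.6] twist/row [-0.002, 0.0002, 0.0018] 
 [[-0.9, 0.2, 18.9], [-0.9, 0.2, 18.9], [-0.9, 0.2, 18.9], [-0.9, 0.1, 18.9]]
315.366292581343 259.69345872466255
wrist [317.4 259.6] [ 294  232   47   57 2212] z45 [597.1  17.8  45. ] z126 [584.9 112.3 126. ] dep [596.3  26.2  51.5] laneXY z45 594.6 -58.0 z126 594.4 37.3
wrist [321.8 344.1] [296 334  54  15  83] z45 [612.4 -71.8  45. ] z126 [591.5  73.4 126. ] dep [607.7 -34.6  66.4] laneXY z45 598.3 -148.8 z126 596.1 -2.2
```

View pics/w3.png

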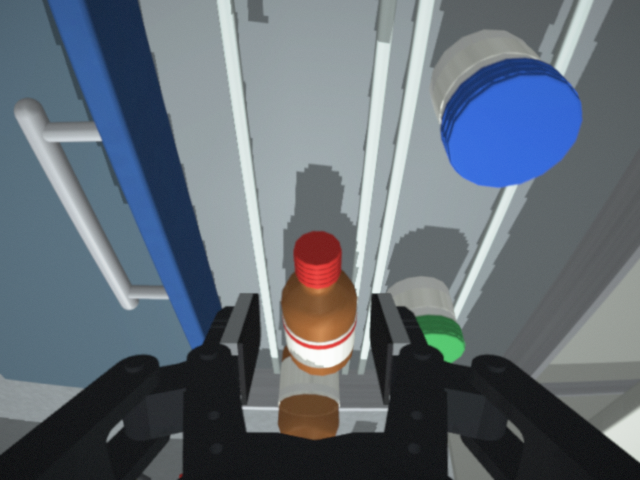

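The cap at (318,258) lies midway between the fingers (about 250 and 380), as predicted. Descend and close.

Request:
{"method": "move_arm", "body": {
  "slide": [
    [-0.9,0.4,19],
    [-0.9,0.4,19],
    [-0.9,0.2,19],
    [-0.9,0.1,18.5],
    [0,0,0]
  ],
  "twist": [
    [0,0,0],
    [0,0,0],
    [0,0,0],
    [0,0,0],
    [0,0,0]
  ],
  "grip": [42,42,42,42,42]
}}

```text
time: 6.97
tcp_pos: [597.6, 9.8, 42.3]
eef_rot: [0.641, 0.727, -0.163, 0.185]
ft_force: [-0.7, -0.3, -0.8]
finger_gap: 0.494
gripper_force: 0.0
```

```bash
python3 -c "
from h import *
plan(lane(594,-62.8,36),-.5,1);print(state()['ft_force'])"
```

```text
t 6.97 pos [597.6   9.8  42.3] twist/row [-0.001, -0.001, -0.0023] 
 [[5.8, -0.1, 4.0]]
[-0.70576991 -0.29689397 -0.79752809]
```

Request:
{"method": "move_arm", "body": {
  "slide": [
    [5.5,0,3.5],
    [0,0,0],
    [0,0,0],
    [0,0,0],
    [0,0,0]
  ],
  "twist": [
    [0,0,0],
    [0,0,0],
    [0,0,0],
    [0,0,0],
    [0,0,0]
  ],
  "grip": [42,36,31,27,23]
}}

```text
time: 7.38
tcp_pos: [598.6, 15.6, 37.5]
eef_rot: [0.64, 0.727, -0.163, 0.186]
ft_force: [-0.5, 3.6, 4.9]
finger_gap: 0.282
gripper_force: 32.0
```

Request:
{"method": "move_arm", "body": {
  "slide": [
    [0,0,0],
    [0,0,0],
    [0,0,0],
    [0,0,0]
  ],
  "twist": [
    [0,0,0],
    [0,0,0],
    [0,0,0],
    [0,0,0]
  ],
  "grip": [18,15,15,15]
}}

```text
time: 7.72
tcp_pos: [598.7, 15.6, 37.3]
eef_rot: [0.64, 0.727, -0.163, 0.186]
ft_force: [-1.3, 5.3, 7.7]
finger_gap: 0.262
gripper_force: 58.7
```

```bash
python3 -c "
from h import *
st=state();p=st['tcp_pos'];print(p,p@X,p@Y,Ro.from_quat(st['eef_rot']).as_matrix().round(3).tolist(),st['finger_gap']*85.4,st['gripper_force'],st['ft_force'])
plan(lane(587,10,150),-.5,5)"
```

```text
[598.65655819  15.58764344  37.29288216] 595.8094913766214 -60.363062237559234 [[-0.111, 0.992, 0.062], [0.871, 0.127, -0.475], [-0.479, 0.001, -0.878]] 22.412006604477003 58.71229112148285 [-1.26851322  5.26296061  7.66091504]
t 7.72 pos [598.7  15.6  37.3] twist/row [0.0003, -0.0, 0.0] 
 [[1.5, -1.7, -26.5], [1.5, -1.7, -26.5], [1.5, -1.7, -26.5], [1.5, -1.7, -26.5], [1.5, -1.8, -26.5]]
```

Request:
{"method": "move_arm", "body": {
  "slide": [
    [-3,0,-6],
    [-6,-1,-12],
    [1.5,-2,-28],
    [1.5,-2,-28],
    [1.5,-2,-28]
  ],
  "twist": [
    [0,0,0],
    [0,0,0],
    [0,0,0],
    [0,0,0],
    [0,0,0]
  ],
  "grip": [15,15,15,15,15]
}}

```text
time: 8.13
tcp_pos: [585.1, 59.2, 130.2]
eef_rot: [0.64, 0.727, -0.163, 0.186]
ft_force: [0.4, 0.8, -1.6]
finger_gap: 0.271
gripper_force: 59.0
```

Request:
{"method": "move_arm", "body": {
  "slide": [
    [1.5,-1,-28],
    [1.5,-1,-15],
    [0,0,0]
  ],
  "twist": [
    [0,0,0],
    [0,0,0],
    [0,0,0]
  ],
  "grip": [15,15,15]
}}

```text
time: 8.38
tcp_pos: [581.3, 83.3, 168.7]
eef_rot: [0.64, 0.727, -0.161, 0.187]
ft_force: [0.6, 0.5, -0.9]
finger_gap: 0.268
gripper_force: 59.0
```

```bash
python3 -c "
from h import *
import pickle
st=state();print(st['ft_force'],st['finger_gap'],st['qpos'].round(2))
plan(lane(587.5,74,145),1.071,15)
"
```

```text
[ 0.64928009  0.51754228 -0.93032238] 0.26796137723065333 [ 0.27  0.27  1.5  -0.5   1.46  0.22]
t 8.38 pos [581.3  83.3 168.7] twist/row [0.0003, 0.1047, 0.0002] 
 [[4.6, 0.0, -0.7], [4.6, 0.0, -0.2], [4.6, 0.0, 0.3], [4.6, 0.0, 0.8], [4.4, 0.0, 1.2], [4.3, 0.0, 1.7], [4.1, 0.0, 2.1], [3.8, 0.0, 2.5], [3.6, 0.0, 2.9], [3.2, 0.0, 3.3], [2.9, 0.0, 3.6], [2.5, 0.0, 3.9], [2.1, 0.0, 4.1], [1.6, 0.0, 4.3], [1.2, 0.0, 4.5]]
```

Request:
{"method": "move_arm", "body": {
  "slide": [
    [4.6,0,-0.7],
    [4.6,0,-0.2],
    [4.6,0,0.3],
    [4.6,0,0.8],
    [4.4,0,1.2]
  ],
  "twist": [
    [0,0.05,0],
    [0,0.105,0],
    [0,0.105,0],
    [0,0.105,0],
    [0,0.105,0]
  ],
  "grip": [15,15,15,15,15]
}}

```text
time: 8.8
tcp_pos: [578.0, 102.8, 156.1]
eef_rot: [0.661, 0.751, -0.008, 0.01]
ft_force: [0.4, 0.3, -2.0]
finger_gap: 0.263
gripper_force: 58.8
```

Request:
{"method": "move_arm", "body": {
  "slide": [
    [4.3,0,1.7],
    [4.1,0,2.1],
    [3.8,0,2.5],
    [3.6,0,2.9],
    [3.2,0,3.3]
  ],
  "twist": [
    [0,0.105,0],
    [0,0.105,0],
    [0,0.105,0],
    [0,0.105,0],
    [0,0.105,0]
  ],
  "grip": [15,15,15,15,15]
}}

```text
time: 9.22
tcp_pos: [575.5, 123.1, 147.1]
eef_rot: [0.64, 0.727, 0.164, -0.185]
ft_force: [-0.7, -0.2, -1.8]
finger_gap: 0.265
gripper_force: 58.9
```

```bash
python3 -c "
from h import *
st=state();print(st['ft_force'],st['finger_gap'],st['qpos'].round(2))
plan(lane(587.5,74,145),1.071,6)
"
```

```text
[-0.71346804 -0.2081136  -1.76242789] 0.2651027361804284 [-0.18  0.26  1.56  0.48  1.49 -0.39]
t 9.22 pos [575.5 123.1 147.1] twist/row [0.0003, 0.0952, 0.0001] 
 [[3.5, 0.2, 2.3], [3.2, 0.2, 2.6], [3.0, 0.2, 2.9], [2.7, 0.2, 3.2], [2.4, 0.2, 3.4], [2.0, 0.2, 3.6]]
```

Request:
{"method": "move_arm", "body": {
  "slide": [
    [3.5,0.2,2.3],
    [3.2,0.2,2.6],
    [3,0.2,2.9]
  ],
  "twist": [
    [0,0.095,0],
    [0,0.095,0],
    [0,0.095,0]
  ],
  "grip": [15,15,15]
}}

```text
time: 9.47
tcp_pos: [574.4, 135.3, 145.7]
eef_rot: [0.611, 0.693, 0.253, -0.286]
ft_force: [-0.0, 0.0, -2.4]
finger_gap: 0.265
gripper_force: 58.9
```

Request:
{"method": "move_arm", "body": {
  "slide": [
    [2.7,0.2,3.2],
    [2.4,0.2,3.4],
    [2,0.2,3.6],
    [0,0,0],
    [0,0,0]
  ],
  "twist": [
    [0,0.095,0],
    [0,0.095,0],
    [0,0.095,0],
    [0,0,0],
    [0,0,0]
  ],
  "grip": [15,15,15,15,15]
}}

```text
time: 9.88
tcp_pos: [573.1, 147.7, 143.1]
eef_rot: [0.57, 0.646, 0.334, -0.381]
ft_force: [0.4, 0.4, -1.2]
finger_gap: 0.268
gripper_force: 58.9
```

```bash
python3 -c "
from h import *
import pickle
st=state();p=st['tcp_pos'];print(p@X,p@Y,p[2],st['ft_force'],st['finger_gap'],st['qpos'].round(2))
plan(lane(587.5,74,145),1.071,1)
for n in ['scene','top','wrist']:
  s=snapshot(n);pickle.dump(s,open(n+'4.pkl','wb'))
  if n=='scene': a=s['pixels']
  if n=='top': b=s['pixels']
  if n=='wrist': c=s['pixels']
A=cv2.resize(a[130:330,200:466],(532,400));B=cv2.resize(b[230:330,200:333],(266,200));C=cv2.resize(c,(266,200))
cv2.imwrite('pics/c4.png',np.hstack([A,np.vstack([B,C])])[:,:,::-1])
"
```

```text
587.2001578143586 73.88324367213183 143.1130241833826 [ 0.35963494  0.37682701 -1.19543908] 0.26830013649681 [-0.34  0.45  1.6   0.91  1.7  -0.64]
t 9.88 pos [573.1 147.7 143.1] twist/row [-0.0003, 0.0077, -0.0027] 
 [[1.7, 0.3, -0.8]]
```

View pics/c4.png

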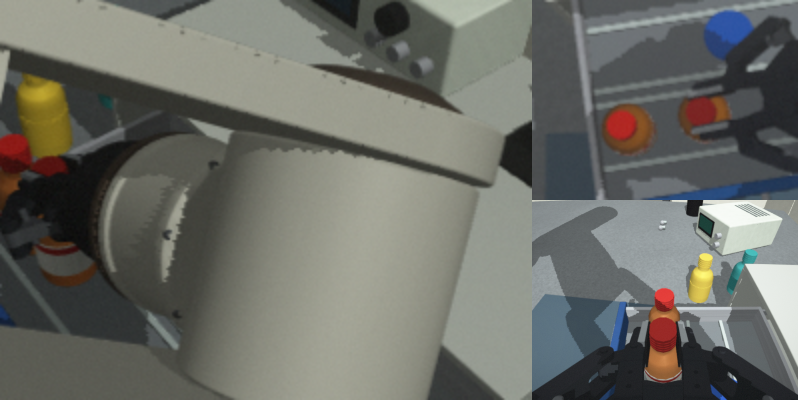

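The combined picture shows the bottle held upright (top inset: held cap about (700,110), standing cap about (621,125); wrist inset: both caps in line). Measure the gap and tilt.

```bash
cat > m4.py <<'E'
from h import *
import pickle,sys
k=sys.argv[1];hz=float(sys.argv[2])
for n in ['top','wrist']:
    s=pickle.load(open(n+k+'.pkl','rb'));im=s['pixels'];hsv=cv2.cvtColor(im,cv2.COLOR_RGB2HSV)
    red=cv2.inRange(hsv,(0,165,70),(4,255,255))|cv2.inRange(hsv,(172,165,70),(180,255,255))
    N,l,stt,c=cv2.connectedComponentsWithStats(red)
    for j in range(1,N):
        if stt[j,4]>40:
            ys,xs=np.where(l==j);d=np.array([depthpt(s,x,y) for x,y in zip(xs,ys)]);d=d[d[:,2]>20]
            L=lambda p:(round(p@X,1),round(p@Y,1))
            print(n,c[j].round(1),stt[j],'z126',L(onplane(s,*c[j],126)),'zheld',L(onplane(s,*c[j],hz)),'dep med',L(np.median(d,0)),np.percentile(d[:,2],[5,50,95]).round(1),'y',np.percentile(d@Y,[3,97]).round(1),'x',np.percentile(d@X,[3,97]).round(1))
    am=cv2.inRange(hsv,(5,120,30),(14,255,255))
    N,l,stt,c=cv2.connectedComponentsWithStats(am)
    for j in range(1,N):
        if stt[j,4]>150:
            ys,xs=np.where(l==j);d=np.array([depthpt(s,x,y) for x,y in zip(xs,ys)]);d=d[d[:,2]>20]
            print(n,'amber',c[j].round(1),stt[j],'z',np.percentile(d[:,2],[5,50,95]).round(1),'y',np.percentile(d@Y,[3,97]).round(1),'x',np.percentile(d@X,[3,97]).round(1))
E
python3 m4.py 4 155
```

```text
top [284.  285.3] [277 279  15  14 154] z126 (np.float64(589.4), np.float64(67.4)) zheld (np.float64(586.8), np.float64(66.3)) dep med (np.float64(586.7), np.float64(66.1)) [154.5 157.2 160.3] y [55.1 76.9] x [577.2 596.2]
top [244.2 292.3] [237 285  15  15 171] z126 (np.float64(588.1), np.float64(137.4)) zheld (np.float64(585.6), np.float64(134.3)) dep med (np.float64(588.6), np.float64(137.7)) [121.2 125.2 128.2] y [126.3 148.8] x [577.2 599.2]
top amber [248.9 294.7] [235 282  26  25 295] z [ 81.8  91.1 109.4] y [116.6 156.3] x [569.  607.2]
wrist [318.1 239.5] [ 296  213   45   55 2139] z126 (np.float64(589.8), np.float64(127.9)) zheld (np.float64(589.4), np.float64(101.2)) dep med (np.float64(589.8), np.float64(130.5)) [109.4 124.8 126. ] y [125.  145.9] x [579.2 600.6]
wrist [314.8 322.8] [ 282  282   67   84 4648] z126 (np.float64(588.1), np.float64(79.4)) zheld (np.float64(588.1), np.float64(61.8)) dep med (np.float64(588.0), np.float64(60.6)) [142.5 157.1 158.3] y [53.6 75.2] x [577.6 598.5]
wrist [316.  432.6] [282 423  66  14 135] z126 (np.float64(588.6), np.float64(33.8)) zheld (np.float64(588.5), np.float64(24.8)) dep med (np.float64(589.2), np.float64(42.9)) [92.9 94.9 97. ] y [42.  46.3] x [575.6 601.1]
wrist amber [317.8 274.6] [ 281  252   74   44 1807] z [ 85.1  94.4 107.5] y [ 77.2 142.3] x [570.  609.6]
wrist amber [315.1 392.6] [ 271  348   89   82 4798] z [105.  123.4 133.5] y [43.  60.1] x [575.1 601.7]
```

```bash
cat > tilt.py <<'E'
from h import *
import pickle,sys
s=pickle.load(open('wrist%s.pkl'%sys.argv[1],'rb'));v0=int(sys.argv[2]);hsv=cv2.cvtColor(s['pixels'],cv2.COLOR_RGB2HSV)
red=cv2.inRange(hsv,(0,165,70),(4,255,255))|cv2.inRange(hsv,(172,165,70),(180,255,255))
N,l,stt,c=cv2.connectedComponentsWithStats(red)
for j in range(1,N):
    if stt[j,4]<1000: continue
    ys,xs=np.where(cv2.erode((l==j).astype(np.uint8),np.ones((3,3)))>0)
    d=np.array([depthpt(s,x,y) for x,y in zip(xs,ys)]);m=d[:,2]>np.percentile(d[:,2],90)-4;d=d[m]
    A=np.c_[d@X,d@Y,np.ones(len(d))];a,b=A.copy(),d[:,2]
    for _ in range(3):
        k=np.linalg.lstsq(a,b,rcond=None)[0];e=abs(a@k-b);a,b=a[e<1.5],b[e<1.5]
    print(c[j],len(b),'dz/dx,dz/dy deg',np.degrees(np.arctan(k[:2])).round(1),'centre',((a[:,:2].max(0)+a[:,:2].min(0))/2).round(1),'z',np.median(b).round(1))
E
python3 tilt.py 4 0
```

```text
[318.08134642 239.50958392] 216 dz/dx,dz/dy deg [-0.2 -8.6] centre [589.7 134.6] z 125.4
[314.76785714 322.75968158] 664 dz/dx,dz/dy deg [  0.7 -11.8] centre [588.1  64. ] z 157.5
```

Request:
{"method": "move_arm", "body": {
  "slide": [
    [-4.7,0.3,6],
    [-4.7,0.3,6],
    [-4.7,0.2,6],
    [-4.7,0.2,6],
    [0,0,0]
  ],
  "twist": [
    [0,0.007,0],
    [0,0,0],
    [0,0,0],
    [0,0,0],
    [0,0,0]
  ],
  "grip": [15,15,15,15,15]
}}

```text
time: 10.45
tcp_pos: [572.0, 161.4, 114.8]
eef_rot: [0.568, 0.645, 0.337, -0.384]
ft_force: [-0.0, -0.2, -2.2]
finger_gap: 0.266
gripper_force: 58.9
```

Request:
{"method": "move_arm", "body": {
  "slide": [
    [-1.3,0,0.7],
    [-0.9,0,0.5],
    [0,0,0]
  ],
  "twist": [
    [0,0,0],
    [0,0,0],
    [0,0,0]
  ],
  "grip": [15,15,15]
}}

```text
time: 10.7
tcp_pos: [572.8, 160.5, 113.9]
eef_rot: [0.568, 0.645, 0.337, -0.383]
ft_force: [-0.7, -1.0, -1.5]
finger_gap: 0.268
gripper_force: 58.9
```

```bash
cat > look.py <<'E'
from h import *
import pickle,sys
k=sys.argv[1]
st=state();p=st['tcp_pos'];print('t',st['time'],'lane',p@X,p@Y,p[2],st['ft_force'],st['torque'])
for n in ['top','wrist']: pickle.dump(snapshot(n),open(n+k+'.pkl','wb'))
E
python3 look.py 5; python3 m4.py 5 127
```

```text
t 10.7 lane 588.5482796873766 86.62204941091905 113.86073114569179 [-0.68818753 -0.98114869 -1.54440642] [-0.63645835 -0.06250584  0.00139892]
top [277.7 287.3] [271 281  14  13 147] z126 (np.float64(587.7), np.float64(78.6)) zheld (np.float64(587.7), np.float64(78.6)) dep med (np.float64(587.9), np.float64(78.2)) [123.4 126.7 130.1] y [68.2 89.1] x [578.3 597.2]
top [244.2 292.4] [237 285  15  15 173] z126 (np.float64(588.1), np.float64(137.4)) zheld (np.float64(588.0), np.float64(137.3)) dep med (np.float64(588.5), np.float64(137.5)) [119.4 125.5 128.5] y [126.6 150.9] x [577.4 599.1]
top amber [248.7 294.8] [235 282  26  25 292] z [ 82.7  91.6 106.6] y [116.5 156.5] x [568.4 607.7]
wrist [316.6 215.1] [ 291  184   53   64 2909] z126 (np.float64(589.8), np.float64(126.3)) zheld (np.float64(589.8), np.float64(125.2)) dep med (np.float64(589.7), np.float64(129.9)) [108.8 124.4 126. ] y [125.  145.6] x [579.1 600.6]
wrist [314.8 322.6] [ 282  282   67   84 4661] z126 (np.float64(589.0), np.float64(72.7)) zheld (np.float64(589.0), np.float64(72.1)) dep med (np.float64(588.9), np.float64(72.7)) [111.6 126.3 127.5] y [65.6 87.4] x [578.6 599.4]
wrist [317.3 432.6] [285 424  64  13 139] z126 (np.float64(589.8), np.float64(36.1)) zheld (np.float64(589.8), np.float64(35.7)) dep med (np.float64(590.5), np.float64(55.5)) [62.1 63.9 65.7] y [54.6 58.8] x [577.4 602.4]
wrist amber [316.4 264.7] [ 274  233   85   63 3596] z [ 81.2  92.5 101.7] y [118.5 140.3] x [570.3 609.3]
wrist amber [315.1 392.6] [ 271  348   89   82 4792] z [ 74.   92.4 102.1] y [55.5 72.5] x [576.  602.6]
```

Request:
{"method": "move_arm", "body": {
  "slide": [
    [1.7,0,3.1],
    [1.6,0,2.9],
    [1.2,0,2.1],
    [0,0,0]
  ],
  "twist": [
    [0,0,0],
    [0,0,0],
    [0,0,0],
    [0,0,0]
  ],
  "grip": [15,15,15,15]
}}

```text
time: 11.13
tcp_pos: [571.4, 170.4, 114.1]
eef_rot: [0.568, 0.645, 0.337, -0.383]
ft_force: [0.1, -0.1, -0.7]
finger_gap: 0.265
gripper_force: 58.9
```

Request:
{"method": "move_arm", "body": {
  "slide": [
    [-0.6,0,0.3],
    [-0.5,0,0.3],
    [0,0,0]
  ],
  "twist": [
    [0,0,0],
    [0,0,0],
    [0,0,0]
  ],
  "grip": [15,15,15]
}}

```text
time: 11.38
tcp_pos: [571.6, 169.8, 112.9]
eef_rot: [0.568, 0.645, 0.338, -0.383]
ft_force: [0.5, 0.4, 0.7]
finger_gap: 0.263
gripper_force: 59.2
```

```bash
python3 look.py 6; python3 m4.py 6 126
```

```text
t 11.3833 lane 588.5367665257797 95.9973020283315 112.86312487082783 [0.50643659 0.37601885 0.70571101] [-0.28432767 -0.00142565 -0.01785616]
top [272.6 288. ] [266 282  14  13 148] z126 (np.float64(587.8), np.float64(87.6)) zheld (np.float64(587.8), np.float64(87.6)) dep med (np.float64(587.8), np.float64(87.1)) [123.5 126.3 128.5] y [77.1 98.3] x [578.2 597.9]
top [244.2 292.3] [237 285  15  15 173] z126 (np.float64(588.2), np.float64(137.4)) zheld (np.float64(588.2), np.float64(137.4)) dep med (np.float64(588.6), np.float64(137.7)) [119.3 125.2 128.1] y [126.7 150.7] x [577.5 599.1]
top amber [248.9 294.7] [235 282  25  25 296] z [ 82.3  91.2 108.4] y [116.5 156.2] x [568.2 607.4]
wrist [316.8 227.2] [ 289  195   56   67 3134] z126 (np.float64(589.8), np.float64(127.1)) zheld (np.float64(589.8), np.float64(127.1)) dep med (np.float64(589.7), np.float64(130.1)) [109.2 124.6 126. ] y [125.  145.9] x [579.1 600.6]
wrist [314.8 322.7] [ 282  282   67   84 4642] z126 (np.float64(589.0), np.float64(81.3)) zheld (np.float64(589.0), np.float64(81.3)) dep med (np.float64(588.9), np.float64(81.9)) [110.3 125.1 126.3] y [75.  96.6] x [578.6 599.4]
wrist [317.6 432.3] [284 422  68  15 142] z126 (np.float64(589.8), np.float64(45.1)) zheld (np.float64(589.8), np.float64(45.1)) dep med (np.float64(590.9), np.float64(64.8)) [60.8 62.6 64.5] y [63.9 68.7] x [577.2 603.4]
wrist amber [316.4 271.3] [ 273  244   88   52 2745] z [ 85.3  94.2 103.4] y [ 99.5 141.9] x [570.4 609.3]
wrist amber [315.1 392.5] [ 272  348   88   82 4780] z [ 72.9  91.3 101. ] y [64.9 81.9] x [576.  602.5]
```

Request:
{"method": "move_arm", "body": {
  "slide": [
    [0.2,0,0.4],
    [0.2,0,0.4],
    [0.2,0,0.4],
    [0.2,0,0.4],
    [0.2,0,0.4]
  ],
  "twist": [
    [0,0,0],
    [0,0,0],
    [0,0,0],
    [0,0,0],
    [0,0,0]
  ],
  "grip": [15,15,15,15,15]
}}

```text
time: 11.9
tcp_pos: [571.5, 171.9, 113.0]
eef_rot: [0.568, 0.645, 0.338, -0.383]
ft_force: [-1.1, -3.7, 6.1]
finger_gap: 0.266
gripper_force: 59.6
```

Request:
{"method": "move_arm", "body": {
  "slide": [
    [-0.3,0,0.1],
    [-0.3,0,0.1],
    [0,0,0]
  ],
  "twist": [
    [0,0,0],
    [0,0,0],
    [0,0,0]
  ],
  "grip": [15,15,15]
}}

```text
time: 12.15
tcp_pos: [571.6, 171.8, 112.9]
eef_rot: [0.568, 0.645, 0.338, -0.383]
ft_force: [0.1, -4.2, 10.9]
finger_gap: 0.266
gripper_force: 59.9
```

```bash
python3 look.py 7; python3 m4.py 7 126 | grep -v amber
```

```text
t 12.15 lane 588.7874401873205 98.01637412978846 112.91928789759018 [ 0.10000285 -4.24830374 10.91846842] [0.5711528  0.32617846 0.18581043]
top [271.4 288.1] [265 282  14  13 146] z126 (np.float64(588.0), np.float64(89.6)) zheld (np.float64(588.0), np.float64(89.6)) dep med (np.float64(588.0), np.float64(90.2)) [122.8 126.3 129. ] y [ 78.8 100.5] x [578.7 597.5]
top [244.3 292.4] [237 285  15  15 170] z126 (np.float64(588.1), np.float64(137.4)) zheld (np.float64(588.1), np.float64(137.4)) dep med (np.float64(588.5), np.float64(137.7)) [121.3 125.5 128.7] y [126.5 148.9] x [577.5 599. ]
wrist [316.3 230.6] [ 289  198   56   67 3181] z126 (np.float64(589.9), np.float64(127.2)) zheld (np.float64(589.9), np.float64(127.2)) dep med (np.float64(589.7), np.float64(130.3)) [109.2 124.6 125.9] y [125.1 146.1] x [579.1 600.6]
wrist [314.7 322.8] [ 282  282   67   84 4665] z126 (np.float64(589.2), np.float64(83.3)) zheld (np.float64(589.2), np.float64(83.3)) dep med (np.float64(589.1), np.float64(83.9)) [110.7 125.2 126.5] y [77.  98.8] x [578.8 599.6]
wrist [314.8 433.3] [278 422  76  17 149] z126 (np.float64(589.2), np.float64(46.9)) zheld (np.float64(589.2), np.float64(46.9)) dep med (np.float64(589.1), np.float64(66.3)) [61.9 63.6 65.4] y [65. 71.] x [574.8 603.9]
```

Gap is about 1.8 mm and the base is on the floor. Release and back off along the fingers.

Request:
{"method": "move_arm", "body": {
  "slide": [
    [0.3,0,-0.1],
    [0,0,0],
    [0,0,0],
    [0,0,0],
    [0,0,0]
  ],
  "twist": [
    [0,0,0],
    [0,0,0],
    [0,0,0],
    [0,0,0],
    [0,0,0]
  ],
  "grip": [15,22,28,34,40]
}}

```text
time: 12.67
tcp_pos: [571.2, 172.0, 112.1]
eef_rot: [0.568, 0.645, 0.337, -0.383]
ft_force: [-0.5, 0.1, 0.1]
finger_gap: 0.471
gripper_force: 0.0
```

Request:
{"method": "move_arm", "body": {
  "slide": [
    [0,0,0],
    [0,0,-4],
    [0,0,-10],
    [0,0,-20],
    [0,0,-30]
  ],
  "twist": [
    [0,0,0],
    [0,0,0],
    [0,0,0],
    [0,0,0],
    [0,0,0]
  ],
  "grip": [44,44,44,44,44]
}}

```text
time: 13.08
tcp_pos: [577.7, 116.2, 142.9]
eef_rot: [0.568, 0.645, 0.337, -0.384]
ft_force: [0.2, -0.4, -0.0]
finger_gap: 0.513
gripper_force: 0.0
```

```bash
python3 look.py 8; python3 m4.py 8 126; python3 -c "
from h import *
plan(lane(480,-20,300),.3,6)"
```

```text
t 13.0833 lane 587.8048467137344 42.132458026462785 142.94767761761227 [ 0.15893962 -0.36875653 -0.01209741] [-0.45410916 -0.05463783 -0.05224572]
top [271.4 287.6] [265 281  14  14 163] z126 (np.float64(588.9), np.float64(89.5)) zheld (np.float64(588.9), np.float64(89.5)) dep med (np.float64(588.7), np.float64(90.0)) [122.  125.5 128.6] y [ 79.  100.5] x [578.1 600.2]
top [244.3 292.4] [237 285  15  15 172] z126 (np.float64(588.1), np.float64(137.3)) zheld (np.float64(588.1), np.float64(137.3)) dep med (np.float64(588.6), np.float64(137.7)) [119.9 125.3 128.6] y [126.2 148.9] x [577.3 599.1]
top amber [274.6 290.4] [262 278  24  24 297] z [ 83.9  91.7 116.4] y [ 69.1 108.3] x [568.9 608.2]
top amber [248.9 294.7] [235 282  26  25 296] z [ 83.   91.5 102.8] y [116.7 156.2] x [568.7 607.5]
wrist [315.1 197.1] [ 296  173   40   49 1687] z126 (np.float64(590.0), np.float64(125.2)) zheld (np.float64(590.0), np.float64(125.2)) dep med (np.float64(589.9), np.float64(129.6)) [108.5 123.8 126.1] y [125.1 145.4] x [579.4 600.6]
wrist [316.4 256.6] [ 293  228   48   58 2321] z126 (np.float64(590.5), np.float64(80.5)) zheld (np.float64(590.5), np.float64(80.5)) dep med (np.float64(590.5), np.float64(82.7)) [109.6 124.8 126.1] y [76.7 98.4] x [579.8 601.6]
wrist [316.7 343.2] [286 334  61  14 123] z126 (np.float64(590.5), np.float64(33.0)) zheld (np.float64(590.5), np.float64(33.0)) dep med (np.float64(591.4), np.float64(66.9)) [61.6 62.9 64.7] y [65.7 72.7] x [575.  606.8]
wrist amber [314.9 288.3] [ 279  212   75  129 5298] z [ 72.8  90.9 101.6] y [ 66.8 136.8] x [570.7 609.6]
wrist amber [315.9 367.4] [286 354  61  21 347] z [24.4 28.6 32.7] y [66.5 76. ] x [573.  608.1]
t 13.18 pos [579.9 112.8 145. ] twist/row [0.0006, -0.1284, 0.0] 
 [[18.0, -18.2, -21.0], [15.2, -18.2, -23.1], [12.1, -18.2, -24.9], [8.8, -18.2, -26.2], [5.4, -18.2, -27.1], [1.9, -18.2, -27.6]]
```

The bottle stands upright with a gap of about 1.8 mm. Retreat upward, then check from the top.

Request:
{"method": "move_arm", "body": {
  "slide": [
    [10,0,-35],
    [25,0,-25],
    [30,-5,-20],
    [30,-10,-18],
    [25,-20,-18]
  ],
  "twist": [
    [0,0,0],
    [0,0,0],
    [0,0,0],
    [0,0,0],
    [0,0,0]
  ],
  "grip": [44,44,44,44,44]
}}

```text
time: 13.6
tcp_pos: [549.5, 67.3, 305.8]
eef_rot: [0.568, 0.646, 0.338, -0.383]
ft_force: [0.7, -0.1, -0.4]
finger_gap: 0.516
gripper_force: 0.0
```

Request:
{"method": "move_arm", "body": {
  "slide": [
    [10,-35,-15],
    [5,-35,-15],
    [0,-35,-10],
    [0,-30,0],
    [0,0,0]
  ],
  "twist": [
    [0,0,0],
    [0,0,0],
    [0,0,0],
    [0,0,0],
    [0,0,0]
  ],
  "grip": [44,44,44,44,44]
}}

```text
time: 14.02
tcp_pos: [415.8, 22.1, 336.8]
eef_rot: [0.569, 0.645, 0.337, -0.383]
ft_force: [0.4, 0.2, 0.4]
finger_gap: 0.512
gripper_force: 0.0
```

```bash
python3 look.py 9; python3 m4.py 9 126|grep top; python3 -c "
from h import *
import pickle
s=pickle.load(open('top9.pkl','rb'));b=snapshot('scene')['pixels']
cv2.imwrite('pics/f.png',np.hstack([cv2.resize(s['pixels'][190:340,190:470],(448,240)),cv2.resize(b,(320,240))])[:,:,::-1])
hsv=cv2.cvtColor(s['pixels'],cv2.COLOR_RGB2HSV)
m=cv2.inRange(hsv,(105,150,60),(125,255,255));m[:300]=0
P=np.array([onplane(s,x,np.where(m[:,x])[0].min(),62) for x in range(235,455,3) if m[:,x].any()]);print('panel',np.median(P@X))"
```

```text
t 14.0167 lane 415.2171348955566 -30.761076988593693 336.8294938407703 [0.39793155 0.22089953 0.43277024] [-0.35475799 -0.01869226  0.00325977]
top [271.5 287.6] [265 281  14  15 168] z126 (np.float64(588.8), np.float64(89.4)) zheld (np.float64(588.8), np.float64(89.4)) dep med (np.float64(588.3), np.float64(88.8)) [121.9 125.6 128.3] y [ 78.6 100.6] x [577.7 600.1]
top [244.2 292.3] [237 285  15  15 175] z126 (np.float64(588.2), np.float64(137.4)) zheld (np.float64(588.2), np.float64(137.4)) dep med (np.float64(588.6), np.float64(137.8)) [113.1 125.  128.5] y [126.4 150.8] x [577.4 599.5]
top amber [428.  267.6] [419 254  24  24 232] z [85.1 91.8 97.3] y [-217.4 -182. ] x [567.8 606.4]
top amber [274.6 290.2] [262 278  24  24 272] z [ 84.5  91.8 113.4] y [ 69.4 108.2] x [569.4 608.1]
top amber [249.3 294.6] [236 282  24  24 280] z [ 84.2  92.  106.7] y [116.5 155.8] x [568.9 607.4]
panel 522.344667926296
```

View pics/f.png

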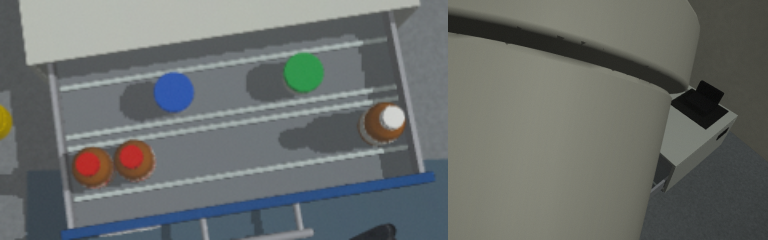

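Final view: the two red-capped bottles stand side by side at (90,162) and (132,157), the white-capped one stands at (392,118), both jars are upright, and the drawer is fully out.

```bash
python3 -c "
from rig import r
print(r.finish_job())"
```

```text
the job is handed in; nothing more can be done
None
```

The job is handed in: the drawer is out at its stop, and the fallen bottle stands upright about 2 mm from the other red-capped bottle. The standing red-capped bottle did not move measurably, the white-capped bottle and both jars are upright, and the robot had used about 14 s of the 56 s.

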